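Find the moulded housing without its steel core by its weight and reject it

ROBOT

A 6-joint arm with a two-finger parallel gripper is mounted at the origin on the work surface. World frame = base frame: x ahead of the robot, y to its left, z up, the work surface at z = 0. Lengths are in mm, angles in degrees, forces in N, time in s.
With the tool pointing down it reaches from about 250 to 775 mm from the base axis. Payload 4 kg.
Tool frame: the origin (TCP) lies midway between the tips of the shut fingers; the grasp point (between the pads) lies 19 mm behind it; y points along the fingers, z is the direction in which the jaws open and shut, and the axes are right-handed (so a half turn about y gives the same grasp; the last joint's range is limited). The gripper opens to 94 mm and grips with 3 to 60 N. Pads are 16 mm wide; open, the fingers measure 119 mm over their backs; the gripper's body (75 mm by 177 mm) begins 78 mm behind the grasp point.
Start: joints at [-81.595, 4.996, 78.535, -0, 96.463, -5.907], TCP at [135.962, -532.949, 205.506] pointing down, gripper open.
Joint ranges: [-177.83, 177.83], [-43.37, 116.18], [15.69, 146.23], [-61.86, 241.86], [9.47, 152.12], [-147.06, 147.06]. Speed limits (degrees/s): [159.86, 159.86, 180, 180, 180, 180].

INTERFACE

Orientations are given as a 3x3 rotation matrix whose columns are the frame's x, y, z axes.
In Python, from bench import monitor, eyes, order gives the robot as it stands. The module is installed in compiled form; this text tells all that it offers.
- The arm moves only by the shell command python3 -m jog 'ROWS' [FORCE]. ROWS is JSON, a list of rows, each an object with "gripper": the closure, from 0 (fully open) to 1 (shut); "delta_pos": the shift along the world's x, y, z in units of 50 mm (1.0 is 50 mm), a list of three; "twist": the turn about the world's z in units of 5 degrees (1.0 is 5 degrees). A call has 1 to 10 rows; each row shifts and turns the commanded pose from where the row before left it; what a row does not reach is not made up. A row lasts 1/10 s, in which the tool goes at most 50 mm and 8.59 degrees, less where a joint would pass 70% of its speed; a pose out of reach is approached as far as the arm can. A call is refused whole if a number of a shift passes 1 or a number of a turn 1, either way. A call with a gripper value outside its range is refused whole. The fingers move at their own pace and stop on an object; FORCE is the grip in N (left out, the last holds). Time passes only in rows, so rows that do not move let the fingers close. It gives the time, the measured TCP pose, the force and the opening at its end, in the units of the state.
- monitor.read_state(): the state, without advancing time (a new reading comes with each control period).
- eyes.camera(name): name is "scene" or "top" or "wrist"; returns the picture (420x560x3 uint8, blue, green, red); there is no depth.
- eyes.camera_info(name): a dict with "K" (3x3 intrinsics, pixels), "distortion" ([k1, k2, p1, p2, k3] as OpenCV has them; the pictures are not rectified), "rvec" (rotation vector, rad) and "tvec" (3), from world to camera coordinates, as OpenCV has them; the wrist camera has in their place "mount" (4x4, takes a point from camera to tool coordinates, whose origin is the TCP and whose axes are the tool frame's). Camera axes: x right, y down, z forward; pixel columns grow to the right and rows downward; lengths in mm; the calibration is good to about 2 mm. A picture is of the moment at which its call begins: read the wrist's pose just before it. camera_info takes no time and is no camera call.
- order.job_done(): hands the job in, once; it reports no verdict.
Trained networks look in the newest picture that a camera, given by its name, has taken for a name from the list of things; names that differ only in an ending like _2 or _b are one class to them, and where a whole thing is asked for, a point or a joint stands for the part that bears it (a point fixed in the world has none). Each returns a list of dicts, best first, with "p" (0 to 1); they miss things now and then, are a little off and sometimes report something else, mostly with a low value. They report only what shows in the picture. A call takes as long as a camera call.
- eyes.boxes_of(camera, target): "xyz" ([x, y, z] in mm, in world coordinates, good to about 4 mm: the middle of the surface that is visible of it).
- eyes.place_of(camera, target): "xyz" ([x, y, z] in mm, in world coordinates, good to about 4 mm: a listed point, or the origin of a listed thing).
The state is a dict: "t": time; "joint_positions": joint angles; "joint_velocities": joint speeds; "tau": joint torques, N m; "tool_pos": TCP position; "tcp_rot": TCP orientation; "wrist_force": force on the tool from outside, world axes, zero at the start; "ft_torque": the same for the moment, N m; "opening": finger opening in mm.
Only numpy, scipy, OpenCV 4.12 (cv2) and the standard library are available. Lean on these libraries where they do the work, as an engineer would, in place of code of your own. Each camera call takes 0.05 s, during which the arm holds its last target.

TASK

One of the three blue housings in the tilted mould was moulded without its steel core, so it is much lighter than the other two, though it looks the same. Find it by feeling its weight, lift it out and set it down flat, right way up, in the red reject tray without dropping it. The two heavy ones must end fully seated in the same cavities they started in, and the gauges standing nearby must be left alone.

Things in the scene. Friction and masses are not known exactly. Their poses are not given: they have to be found in the camera images.
- housing_a: blue moulded sensor housing, closed box 42 (x) by 84 (y) by 46 (z) mm, plain sides. Origin: centre of its underside; z to its top, y along its length. Starts in a mould cavity (which one varies), its z square to the tilted face. Looks the same as the other two. With the hidden steel core (1 mm loose inside) it weighs 0.47 to 0.60 kg; the one without, 0.12 to 0.17 kg.
- housing_b: blue moulded sensor housing, closed box 42 (x) by 84 (y) by 46 (z) mm, plain sides. Origin: centre of its underside; z to its top, y along its length. Starts in a mould cavity (which one varies), its z square to the tilted face. Looks the same as the other two. With the hidden steel core (1 mm loose inside) it weighs 0.47 to 0.60 kg; the one without, 0.12 to 0.17 kg.
- housing_c: blue moulded sensor housing, closed box 42 (x) by 84 (y) by 46 (z) mm, plain sides. Origin: centre of its underside; z to its top, y along its length. Starts in a mould cavity (which one varies), its z square to the tilted face. Looks the same as the other two. With the hidden steel core (1 mm loose inside) it weighs 0.47 to 0.60 kg; the one without, 0.12 to 0.17 kg.
- mould: steel mould half on a blue sine-plate base, fixed, left or right of the robot's middle line. Origin on the table under its middle; z up. Its face (112 mm up the slope, 320 mm along y) is tilted 25 degrees and looks to mould -x and up: normal (-0.423, 0, 0.906) in mould axes. Housing tops reach 120 mm above the table.
- mould_slope (a point): centre of the middle cavity's floor, 68 mm above the table. z: face normal, the way housings come out; y: along the row; x: up the slope. Cavities at y = -106, 0, +106 mm, 46 by 88 mm, 12 mm deep: housings have 2 mm play all round, stand 34 mm proud of the face, 22 mm apart end to end. Too long to grasp lengthwise: grasp the 42 mm width, tool square to the face.
- tray_in (a point): centre of the inner floor (4 mm above the table) of the red open reject tray; z up, x and y along its sides.
- tray: red reject tray, fixed, across the middle line from the mould: 160 by 160 mm outside, 4 mm walls, rim 28 mm above the table, floor 4 mm thick; origin under its centre, on the table.
- plug_gauge: bystander: steel plug gauge standing upright, 40 mm foot, 75 mm tall; origin at the centre of its underside.
- gauge_block: bystander: steel gauge block lying, 35 by 75 by 25 mm; origin at the centre of its underside.

How it is judged:
By the outcome, as a careful person would: the job done as asked, in the order asked, and still so for the second after the job is handed in, with the robot touching nothing.
It also fails if it takes over 72 s, if anything falls off the work surface, if the arm or the gripper's body presses on something with over 40 N, if the wrist force passes 120 N, or if a joint passes its speed limit or range.

## Working session

There is one attempt and no reset: what is moved stays moved. The work goes in short steps, Python scripts to look and compute and a shell command to move; the robot and the scene stay as the last step left them, time stands still between calls to the robot, and variables do not carry over. Pictures are saved under pics/ and viewed, and the job is handed in when it is done.

```bash
mkdir -p pics; cat > h.py <<'E'
import numpy as np,cv2
from bench import monitor,eyes,order
def snap(n,f):
    im=eyes.camera(n); cv2.imwrite('pics/'+f+'.png',im); return im
def st():
    s=monitor.read_state()
    print('t',round(s['t'],2),'pos',np.round(s['tool_pos'],1),'F',np.round(s['wrist_force'],2),'T',np.round(s['ft_torque'],2),'op',round(s['opening'],1)); return s
E
python3 - <<'E'
from h import *
s=st(); print(np.round(s['tcp_rot'],3))
for c in ['scene','top']:
    snap(c,c+'0')
    for t in ['housing_a','mould','mould_slope','tray_in','tray','plug_gauge','gauge_block']:
        print(c,t,[(np.round(d['xyz'],1).tolist(),round(d['p'],2)) for d in eyes.place_of(c,t)])
E
```

```text
t 0.0 pos [ 135.9 -532.4  204.3] F [-0.26 -0.22 -0.81] T [-0.03 -0.08 -0.01] op 94.0
[[-0.969 -0.     0.247]
 [-0.247  0.002 -0.969]
 [-0.    -1.    -0.002]]
scene housing_a [([583.3, -276.7, 68.7], 0.81), ([579.7, -64.5, 69.8], 0.77), ([580.8, -170.6, 67.3], 0.67)]
scene mould [([579.9, -170.3, -2.6], 0.82)]
scene mould_slope []
scene tray_in [([617.4, 153.6, 4.2], 0.74), ([580.2, -166.5, -2.7], 0.28), ([789.9, -127.4, -3.3], 0.27)]
scene tray [([617.6, 155.1, -2.6], 0.97)]
scene plug_gauge [([773.0, 47.5, 0.9], 0.76), ([616.4, 152.6, 2.9], 0.27), ([616.1, 157.8, -1.7], 0.18)]
scene gauge_block [([790.3, -126.8, 0.2], 0.58)]
top housing_a [([584.8, -276.1, 64.5], 0.71), ([585.4, -170.9, 70.2], 0.63), ([575.2, -68.1, 66.5], 0.61)]
top mould [([583.8, -168.8, -0.4], 0.81)]
top mould_slope [([580.7, -168.6, 67.5], 0.7)]
top tray_in []
top tray [([623.1, 147.3, -4.0], 0.96)]
top plug_gauge [([773.3, 51.0, -5.6], 0.73)]
top gauge_block [([790.4, -127.2, 0.3], 0.98)]
```

```bash
python3 -m jog --help 2>&1 | head -20
```

```text
invalid input: not JSON, or not a number
```

View pics/scene0.png

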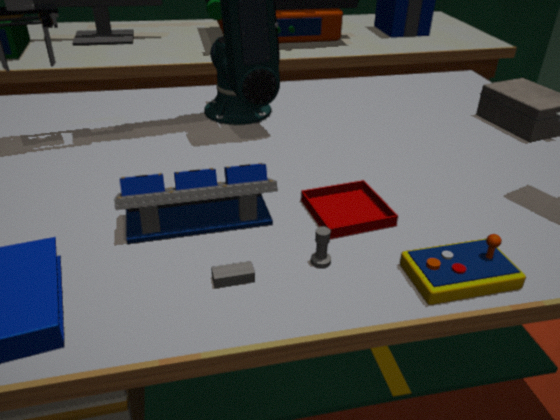

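View pics/top0.png

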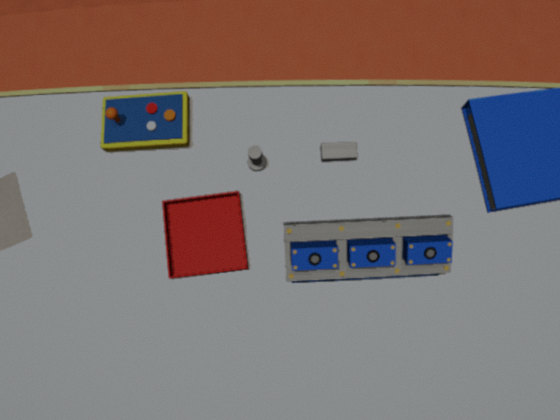

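```bash
python3 -m jog '[{"gripper":0,"delta_pos":[0.4,0.4,0.5],"twist":-0.25},{"gripper":0,"delta_pos":[0.65,0.55,0.3],"twist":-0.25},{"gripper":0,"delta_pos":[0.65,0.55,0.3],"twist":-0.25},{"gripper":0,"delta_pos":[0.65,0.55,0.3],"twist":-0.25},{"gripper":0,"delta_pos":[0.65,0.55,0.3],"twist":-0.25},{"gripper":0,"delta_pos":[0.65,0.55,0.1],"twist":-0.25},{"gripper":0,"delta_pos":[0.65,0.55,0],"twist":-0.25},{"gripper":0,"delta_pos":[0.65,0.55,0],"twist":-0.25},{"gripper":0,"delta_pos":[0.65,0.55,0],"twist":-0.25},{"gripper":0,"delta_pos":[0.65,0.55,0],"twist":-0.2}]'
python3 - <<'E'
from h import *
s=st(); print(np.round(s['tcp_rot'],3)); print(eyes.camera_info('wrist')); snap('wrist','w0')
print(eyes.camera_info('top'))
E
```

```text
t: 1.8
tool_pos: [449.6, -264.1, 295.7]
tcp_rot: [[-0.999, 0.0, 0.035], [-0.035, -0.001, -0.999], [-0.0, -1.0, 0.001]]
wrist_force: [0.9, -0.8, -0.5]
opening: 93.6
t 1.8 pos [ 449.6 -264.1  295.7] F [ 0.86 -0.79 -0.49] T [ 0.03  0.03 -0.03] op 93.6
[[-0.999  0.     0.035]
 [-0.035 -0.001 -0.999]
 [-0.    -1.     0.001]]
{'K': array([[302.78738091,   0.        , 280.62214313],
       [  0.        , 302.78738091, 209.80882584],
       [  0.        ,   0.        ,   1.        ]]), 'distortion': array([-0.0619656,  0.       ,  0.       ,  0.       ,  0.       ]), 'mount': array([[ 5.19144930e-04,  9.72466085e-01,  2.33043865e-01,
        -6.64141039e+01],
       [ 8.31127158e-04, -2.33044236e-01,  9.72465780e-01,
        -1.78720233e+02],
       [ 9.99999520e-01, -3.11161594e-04, -9.29226707e-04,
        -1.82645652e-01],
       [ 0.00000000e+00,  0.00000000e+00,  0.00000000e+00,
         1.00000000e+00]])}
{'K': array([[478.59898312,   0.        , 281.23134744],
       [  0.        , 478.59898312, 206.80614584],
       [  0.        ,   0.        ,   1.        ]]), 'distortion': array([-0.14133141,  0.        ,  0.        ,  0.        ,  0.        ]), 'rvec': array([ 2.10144096, -2.12328107,  0.18833341]), 'tvec': array([  0.90676762, 662.66221039, 865.20836618])}
```

```bash
python3 -m jog '[{"gripper":0,"delta_pos":[0.5,0.6,0],"twist":0},{"gripper":0,"delta_pos":[0.5,0.6,0],"twist":0},{"gripper":0,"delta_pos":[0.4,0.6,0],"twist":0},{"gripper":0,"delta_pos":[0,0,0],"twist":0},{"gripper":0,"delta_pos":[0,0,0],"twist":0}]'
python3 - <<'E'
from h import *
s=st(); im=snap('wrist','w1'); 
for t in ['housing_a','mould_slope','mould']:
    print(t,[(np.round(d['xyz'],1).tolist(),round(d['p'],2)) for d in eyes.place_of('wrist',t)])
E
```

```text
t: 2.35
tool_pos: [518.5, -175.2, 295.4]
tcp_rot: [[-0.999, -0.001, 0.037], [-0.037, -0.001, -0.999], [0.001, -1.0, 0.001]]
wrist_force: [-0.0, -0.4, -0.4]
opening: 94.0
t 2.35 pos [ 518.5 -175.2  295.4] F [-0.01 -0.39 -0.41] T [ 0.04  0.01 -0.04] op 94.0
housing_a [([579.8, -68.1, 68.6], 0.76), ([579.0, -171.6, 66.2], 0.65), ([583.9, -280.7, 67.6], 0.58)]
mould_slope [([578.2, -166.2, 67.6], 0.96), ([582.0, -170.0, -2.4], 0.69)]
mould [([584.1, -169.8, -1.8], 0.6)]
```

View pics/w1.png

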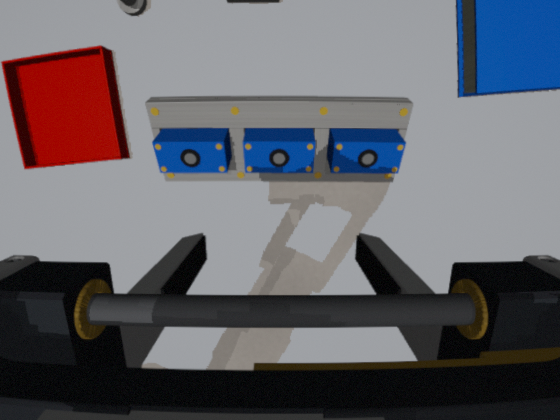

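```bash
cat >> h.py <<'E'
def campose(name,s):
    ci=eyes.camera_info(name)
    if name=='wrist':
        T=np.eye(4);T[:3,:3]=s['tcp_rot'];T[:3,3]=s['tool_pos']
        return ci,T@ci['mount']
    R=cv2.Rodrigues(np.array(ci['rvec'],float))[0]
    T=np.eye(4);T[:3,:3]=R.T;T[:3,3]=-R.T@np.array(ci['tvec'])
    return ci,T
def ray(name,s,px):
    ci,T=campose(name,s)
    n=cv2.undistortPoints(np.array(px,float).reshape(-1,1,2),ci['K'],ci['distortion']).reshape(-1,2)
    d=np.c_[n,np.ones(len(n))]@T[:3,:3].T
    return T[:3,3],d
def onplane(name,s,px,p0,nrm):
    o,d=ray(name,s,px)
    return o+d*(((np.array(p0)-o)@nrm)/(d@nrm))[:,None]
def proj(name,s,P):
    ci,T=campose(name,s); Ti=np.linalg.inv(T)
    rv=cv2.Rodrigues(Ti[:3,:3])[0]
    return cv2.projectPoints(np.array(P,float).reshape(-1,1,3),rv,Ti[:3,3],ci['K'],ci['distortion'])[0].reshape(-1,2)
E
python3 - <<'E'
from h import *
s=monitor.read_state()
for cam,f in [('wrist','w1'),('top','top0')]:
    im=cv2.imread(f'pics/{f}.png'); hsv=cv2.cvtColor(im,cv2.COLOR_BGR2HSV)
    blue=cv2.inRange(hsv,(105,150,120),(125,255,255))
    n,l,stt,c=cv2.connectedComponentsWithStats(blue)
    for i in range(1,n):
        if 500<stt[i,4]<6000:
            x,y,w,h=stt[i,:4]
            cs,hier=cv2.findContours((l==i).astype(np.uint8),cv2.RETR_CCOMP,cv2.CHAIN_APPROX_NONE)
            for k,cc in enumerate(cs):
                m=cv2.moments(cc)
                if hier[0][k][3]>=0 and m['m00']>40:
                    print(cam,'hole',round(m['m10']/m['m00'],1),round(m['m01']/m['m00'],1),m['m00'],end=' ')
                    q=(m['m10']/m['m00'],m['m01']/m['m00'])
                    a=np.radians(2.1); up=np.array([np.cos(a)*.906,np.sin(a)*.906,.423]);nn=np.array([-.423*np.cos(a),-.423*np.sin(a),.906])
                    p0=np.array([581,-169.5,68])+46*nn
                    P=onplane(cam,s,[q],p0,nn)[0]; print('floor pt',np.round(P-46*nn,1))
                elif hier[0][k][3]<0: print(cam,'box',x,y,w,h,'rect',cv2.minAreaRect(cc))
im=cv2.imread('pics/w1.png'); cv2.imwrite('pics/w1z.png',cv2.resize(im[80:190,140:420],None,fx=2.8,fy=2.8,interpolation=cv2.INTER_CUBIC))
E
```

```text
wrist box 153 141 74 32 rect ((189.5, 156.5), (31.0, 73.0), 90.0)
wrist hole 190.1 157.7 332.0 floor pt [576.8 -65.6  67.8]
wrist hole 218.5 146.2 53.5 floor pt [ 591.6 -101.2   74.1]
wrist box 243 141 72 32 rect ((278.5, 156.5), (31.0, 71.0), 90.0)
wrist hole 309.8 146.2 47.5 floor pt [ 595.  -207.5   73.9]
wrist box 334 141 71 28 rect ((368.7756652832031, 154.59503173828125), (70.00493621826172, 26.748950958251953), 1.2730300426483154)
top box 408 242 44 22 rect ((429.4739990234375, 252.45361328125), (20.453014373779297, 43.52211380004883), 87.27368927001953)
top hole 429.6 252.6 181.0 floor pt [ 584.6 -276.7   67.9]
top box 351 245 44 22 rect ((372.5, 255.5), (21.0, 43.0), 90.0)
top hole 372.6 255.7 178.5 floor pt [ 580.7 -171.    67.8]
top box 292 247 46 23 rect ((314.440185546875, 258.18450927734375), (20.932931900024414, 45.453067779541016), 87.39744567871094)
top hole 314.3 258.5 188.5 floor pt [577.1 -64.9  68. ]
```

View pics/w1z.png

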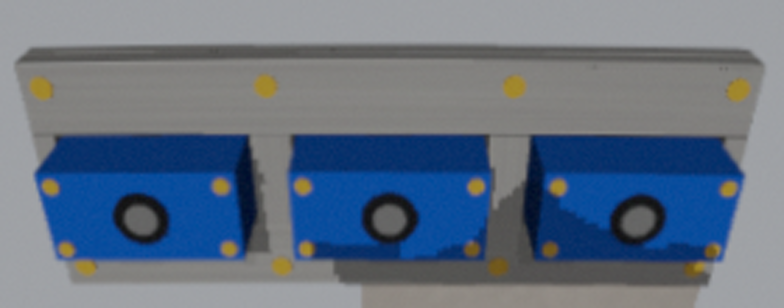

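```bash
python3 -m jog '[{"gripper":0,"delta_pos":[0.25,0.55,-0.5],"twist":0},{"gripper":0,"delta_pos":[0.25,0.55,-0.5],"twist":0},{"gripper":0,"delta_pos":[0.25,0.55,-0.5],"twist":0},{"gripper":0,"delta_pos":[0.25,0.55,-0.5],"twist":0},{"gripper":0,"delta_pos":[-0.02,0,-0.7],"twist":0},{"gripper":0,"delta_pos":[0,0,-0.2],"twist":0},{"gripper":0,"delta_pos":[0,0,0],"twist":0},{"gripper":0,"delta_pos":[0,0,0],"twist":0}]' 3
python3 - <<'E'
from h import *
s=st(); print(np.round(s['tcp_rot'],3)); im=snap('wrist','w2')
E
```

```text
t: 3.35
tool_pos: [568.0, -66.7, 152.2]
tcp_rot: [[-0.999, 0.002, 0.034], [-0.034, -0.001, -0.999], [-0.002, -1.0, 0.001]]
wrist_force: [-0.0, -0.8, 0.4]
opening: 94.1
t 3.35 pos [568.  -66.7 152.2] F [-0.04 -0.76  0.36] T [0.08 0.02 0.  ] op 94.1
[[-0.999  0.002  0.034]
 [-0.034 -0.001 -0.999]
 [-0.002 -1.     0.001]]
```

View pics/w2.png

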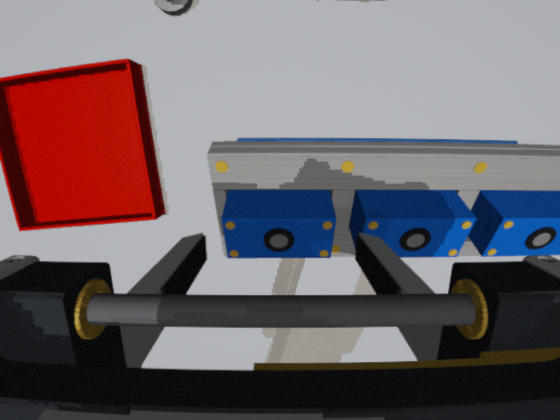

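```bash
python3 - <<'E'
from h import *
s=st(); a=np.radians(2.0)
nn=np.array([-.4226*np.cos(a),-.4226*np.sin(a),.9063])
P=onplane('wrist',s,[(279,240),(415,240),(540.5,238),(222,167),(348,167),(479.5,168)],np.array([579,-120,68])+46*nn,nn); print(np.round(P-46*nn,1))
P=onplane('wrist',s,[(222,167),(348,167),(479.5,168)],np.array([579,-120,68])+12*nn,nn); print(np.round(P-12*nn,1), np.degrees(np.arctan2(P[0,0]-P[2,0],P[2,1]-P[0,1])))
im=cv2.imread('pics/w2.png'); cv2.imwrite('pics/w2z.png',cv2.resize(im[130:280,180:460],None,fx=2.8,fy=2.8,interpolation=cv2.INTER_CUBIC))
E
```

```text
t 3.4 pos [568.5 -66.7 152.9] F [ 0.1  -0.36  0.3 ] T [ 0.01 -0.03 -0.  ] op 93.9
[[ 577.3  -64.8   68.1]
 [ 580.5 -171.2   67.9]
 [ 584.9 -277.2   68.2]
 [ 634.7  -26.4   95.5]
 [ 637.4 -107.3   95.4]
 [ 640.4 -195.1   95.4]]
[[ 616.5  -19.5   87.1]
 [ 619.8 -116.6   87.1]
 [ 623.4 -222.1   87. ]] -178.03832048479987
```

View pics/w2z.png

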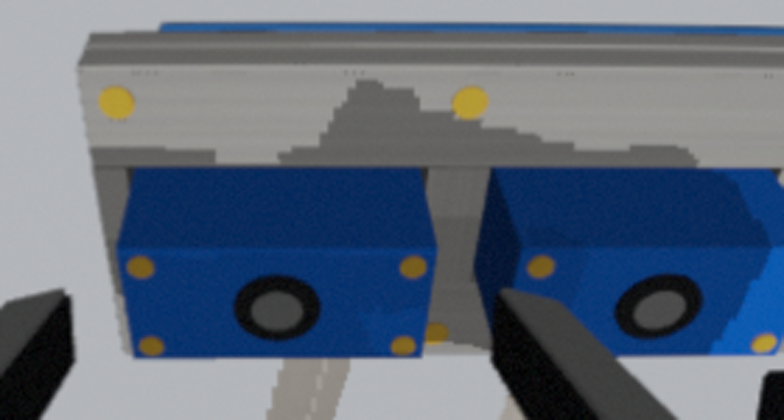

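```bash
python3 -m jog '[{"gripper":0,"delta_pos":[0,0,-0.3],"twist":0},{"gripper":0,"delta_pos":[0,0,-0.3],"twist":0},{"gripper":0,"delta_pos":[0,0,-0.3],"twist":0},{"gripper":0,"delta_pos":[0,0,-0.2],"twist":0},{"gripper":0,"delta_pos":[0,0,-0.1],"twist":0},{"gripper":0,"delta_pos":[0,0,-0.1],"twist":0},{"gripper":0,"delta_pos":[0,0,0],"twist":0},{"gripper":0,"delta_pos":[0,0,0],"twist":0}]' 3
python3 - <<'E'
from h import *
s=st(); im=snap('wrist','w3')
E
```

```text
t: 4.2
tool_pos: [567.8, -65.4, 85.9]
tcp_rot: [[-0.999, 0.001, 0.036], [-0.036, -0.0, -0.999], [-0.001, -1.0, 0.0]]
wrist_force: [-0.4, 0.2, 0.1]
opening: 94.1
t 4.2 pos [567.8 -65.4  85.9] F [-0.45  0.2   0.11] T [ 0.   -0.06  0.01] op 94.1
```

View pics/w3.png

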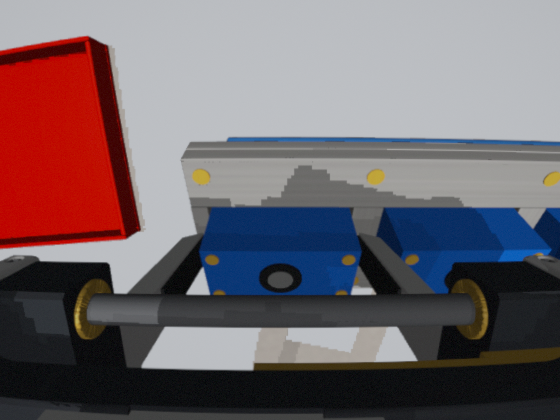

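```bash
python3 -m jog '[{"gripper":0.2,"delta_pos":[0,0,0],"twist":0},{"gripper":0.2,"delta_pos":[0,0,0],"twist":0},{"gripper":0.2,"delta_pos":[0,0,0],"twist":0},{"gripper":0.2,"delta_pos":[0,0,0],"twist":0}]' 30
python3 -m jog '[{"gripper":0.2,"delta_pos":[0,0,0],"twist":0},{"gripper":0.2,"delta_pos":[0,0,0],"twist":0}]'
python3 -c "
from h import *
s=st()"
```

```text
t: 4.65
tool_pos: [567.8, -65.4, 86.2]
tcp_rot: [[-0.999, 0.001, 0.036], [-0.036, -0.0, -0.999], [-0.001, -1.0, 0.0]]
wrist_force: [0.5, 1.0, 2.4]
opening: 83.7
t: 4.85
tool_pos: [567.8, -65.4, 86.1]
tcp_rot: [[-0.999, 0.001, 0.036], [-0.036, -0.0, -0.999], [-0.001, -1.0, 0.0]]
wrist_force: [-0.2, 0.9, 3.2]
opening: 83.3
t 4.85 pos [567.8 -65.4  86.1] F [-0.15  0.89  3.24] T [ 0.25  0.05 -0.02] op 83.3
```

```bash
python3 -m jog '[{"gripper":0.2,"delta_pos":[-0.017,0,0.036],"twist":0},{"gripper":0.2,"delta_pos":[-0.017,0,0.036],"twist":0},{"gripper":0.2,"delta_pos":[-0.017,0,0.036],"twist":0},{"gripper":0.2,"delta_pos":[-0.017,0,0.036],"twist":0},{"gripper":0.2,"delta_pos":[0,0,0],"twist":0},{"gripper":0.2,"delta_pos":[0,0,0],"twist":0},{"gripper":0.2,"delta_pos":[0,0,0],"twist":0}]'
python3 - <<'E'
from h import *
s=st(); im=snap('wrist','w4');st()
E
python3 -m jog '[{"gripper":0.2,"delta_pos":[0,0,0],"twist":0},{"gripper":0.2,"delta_pos":[0,0,0],"twist":0}]' | grep force
```

```text
t: 5.55
tool_pos: [563.7, -65.4, 92.4]
tcp_rot: [[-0.999, -0.001, 0.036], [-0.036, 0.0, -0.999], [0.001, -1.0, -0.0]]
wrist_force: [0.7, -0.1, -4.8]
opening: 84.1
t 5.55 pos [563.7 -65.4  92.4] F [ 0.74 -0.08 -4.82] T [-0.04 -0.05 -0.02] op 84.1
t 5.6 pos [563.7 -65.4  92.4] F [-0.41 -0.68 -5.26] T [-0.    0.07  0.01] op 83.9
wrist_force: [0.3, -1.4, -5.7]
```

View pics/w4.png

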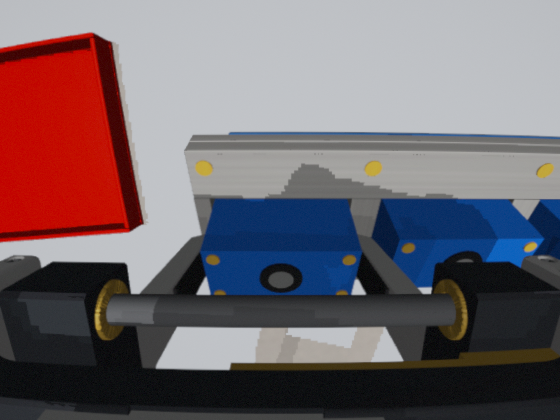

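```bash
python3 -m jog '[{"gripper":0.2,"delta_pos":[0.017,0,-0.036],"twist":0},{"gripper":0.2,"delta_pos":[0.017,0,-0.036],"twist":0},{"gripper":0.2,"delta_pos":[0.017,0,-0.036],"twist":0},{"gripper":0.2,"delta_pos":[0.017,0,-0.036],"twist":0},{"gripper":0.2,"delta_pos":[0,0,-0.01],"twist":0},{"gripper":0.2,"delta_pos":[0,0,0],"twist":0},{"gripper":0.2,"delta_pos":[0,0,0],"twist":0}]'
python3 -m jog '[{"gripper":0.2,"delta_pos":[0,0,0],"twist":0},{"gripper":0.2,"delta_pos":[0,0,0],"twist":0}]' 3
python3 -m jog '[{"gripper":0,"delta_pos":[0,0,0],"twist":0},{"gripper":0,"delta_pos":[0,0,0],"twist":0},{"gripper":0,"delta_pos":[0,0,0],"twist":0}]'
python3 - <<'E'
from h import *
s=st(); im=snap('wrist','w5')
a=cv2.imread('pics/w3.png');print('diff',cv2.absdiff(a,im)[195:240,200:365].mean())
cv2.imwrite('pics/cmp.png',np.vstack([a[120:310,140:420],im[120:310,140:420]]))
E
```

```text
t: 6.5
tool_pos: [567.2, -65.4, 85.8]
tcp_rot: [[-0.999, -0.0, 0.036], [-0.036, -0.0, -0.999], [0.0, -1.0, 0.0]]
wrist_force: [-5.7, 0.2, 2.7]
opening: 83.8
t: 6.7
tool_pos: [567.8, -65.4, 85.7]
tcp_rot: [[-0.999, 0.001, 0.036], [-0.036, -0.0, -0.999], [-0.001, -1.0, 0.0]]
wrist_force: [-3.0, 0.3, 2.3]
opening: 84.0
t: 7.0
tool_pos: [568.1, -65.6, 85.1]
tcp_rot: [[-0.999, 0.001, 0.036], [-0.036, -0.0, -0.999], [-0.001, -1.0, 0.0]]
wrist_force: [-0.0, -0.1, -0.7]
opening: 93.7
t 7.0 pos [568.1 -65.6  85.1] F [-0.04 -0.1  -0.67] T [-0.02  0.02  0.  ] op 93.7
diff 3.2800448933782267
```

View pics/cmp.png

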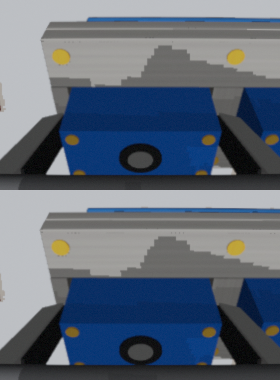

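```bash
python3 -m jog '[{"gripper":0,"delta_pos":[0,0,0.2],"twist":0},{"gripper":0,"delta_pos":[0,0,0.4],"twist":0},{"gripper":0,"delta_pos":[0,0,0.7],"twist":0},{"gripper":0,"delta_pos":[0.02,-0.53,0],"twist":0},{"gripper":0,"delta_pos":[0.02,-0.53,0],"twist":0},{"gripper":0,"delta_pos":[0.02,-0.53,0],"twist":0},{"gripper":0,"delta_pos":[0.01,-0.53,0],"twist":0},{"gripper":0,"delta_pos":[0,0,0],"twist":0},{"gripper":0,"delta_pos":[0,0,0],"twist":0}]'
python3 - <<'E'
from h import *
s=st(); im=snap('wrist','w6')
cv2.imwrite('pics/w6z.png',cv2.resize(im[100:290,30:540],None,fx=1.56,fy=1.56,interpolation=cv2.INTER_CUBIC))
E
```

```text
t: 7.95
tool_pos: [571.1, -171.6, 150.5]
tcp_rot: [[-0.999, 0.001, 0.035], [-0.035, 0.0, -0.999], [-0.001, -1.0, -0.0]]
wrist_force: [0.6, 1.4, 0.3]
opening: 94.0
t 7.95 pos [ 571.1 -171.6  150.5] F [0.58 1.37 0.3 ] T [ 0.03  0.04 -0.  ] op 94.0
```

View pics/w6z.png

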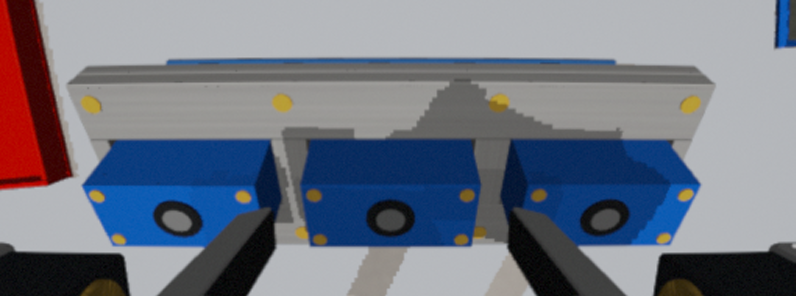

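```bash
python3 -m jog '[{"gripper":0,"delta_pos":[0,0,-0.3],"twist":0},{"gripper":0,"delta_pos":[0,0,-0.3],"twist":0},{"gripper":0,"delta_pos":[0,0,-0.3],"twist":0},{"gripper":0,"delta_pos":[0,0,-0.2],"twist":0},{"gripper":0,"delta_pos":[0,0,-0.1],"twist":0},{"gripper":0,"delta_pos":[0,0,-0.1],"twist":0},{"gripper":0,"delta_pos":[0,0,0],"twist":0},{"gripper":0,"delta_pos":[0,0,0],"twist":0}]' 30
python3 -c "
from h import *
s=st();snap('wrist','w7')"
```

```text
t: 8.8
tool_pos: [571.3, -171.6, 85.5]
tcp_rot: [[-0.999, 0.001, 0.036], [-0.036, -0.0, -0.999], [-0.001, -1.0, 0.0]]
wrist_force: [-0.2, 0.2, 0.6]
opening: 94.0
t 8.8 pos [ 571.3 -171.6   85.5] F [-0.24  0.2   0.62] T [ 0.02  0.02 -0.02] op 94.0
```

View pics/w7.png

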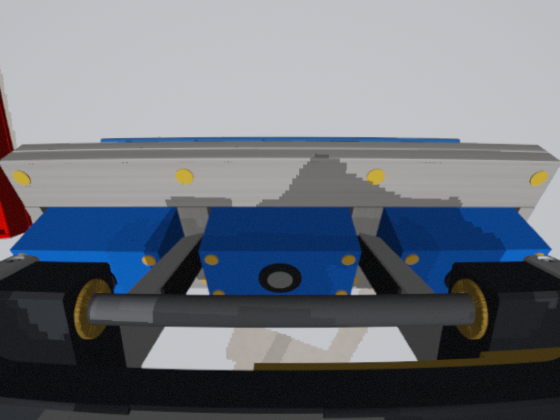

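```bash
python3 -m jog '[{"gripper":0.2,"delta_pos":[0,0,0],"twist":0},{"gripper":0.2,"delta_pos":[0,0,0],"twist":0},{"gripper":0.2,"delta_pos":[0,0,0],"twist":0},{"gripper":0.2,"delta_pos":[0,0,0],"twist":0},{"gripper":0.2,"delta_pos":[0,0,0],"twist":0},{"gripper":0.2,"delta_pos":[0,0,0],"twist":0}]' 30
python3 -m jog '[{"gripper":0.2,"delta_pos":[-0.017,0,0.036],"twist":0},{"gripper":0.2,"delta_pos":[-0.017,0,0.036],"twist":0},{"gripper":0.2,"delta_pos":[-0.017,0,0.036],"twist":0},{"gripper":0.2,"delta_pos":[-0.017,0,0.036],"twist":0},{"gripper":0.2,"delta_pos":[0,0,0],"twist":0},{"gripper":0.2,"delta_pos":[0,0,0],"twist":0},{"gripper":0.2,"delta_pos":[0,0,0],"twist":0}]'
python3 -c "
from h import *
s=st();snap('wrist','w8');st()"
python3 -m jog '[{"gripper":0.2,"delta_pos":[0,0,0],"twist":0},{"gripper":0.2,"delta_pos":[0,0,0],"twist":0}]' | grep force
```

```text
t: 9.45
tool_pos: [571.3, -171.6, 85.7]
tcp_rot: [[-0.999, 0.001, 0.036], [-0.036, -0.0, -0.999], [-0.001, -1.0, 0.001]]
wrist_force: [0.6, -0.2, 3.8]
opening: 84.0
t: 10.15
tool_pos: [567.5, -171.4, 92.1]
tcp_rot: [[-0.999, -0.0, 0.036], [-0.036, 0.0, -0.999], [0.0, -1.0, -0.0]]
wrist_force: [-0.7, 0.2, -2.5]
opening: 83.9
t 10.15 pos [ 567.5 -171.4   92.1] F [-0.71  0.19 -2.48] T [0.02 0.01 0.01] op 83.9
t 10.2 pos [ 567.5 -171.4   92.1] F [-0.2   0.05 -1.88] T [0.01 0.04 0.01] op 83.6
wrist_force: [0.2, 1.3, -2.6]
```

View pics/w8.png

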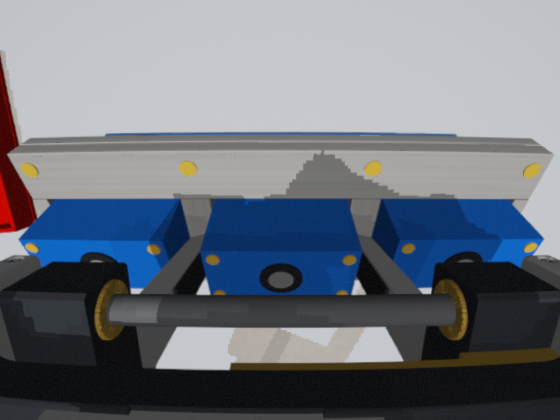

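```bash
python3 -m jog '[{"gripper":0.2,"delta_pos":[-0.034,0,0.072],"twist":0},{"gripper":0.2,"delta_pos":[-0.034,0,0.072],"twist":0},{"gripper":0.2,"delta_pos":[-0.034,0,0.072],"twist":0},{"gripper":0.2,"delta_pos":[-0.034,0,0.072],"twist":0},{"gripper":0.2,"delta_pos":[0,0,0],"twist":0},{"gripper":0.2,"delta_pos":[0,0,0],"twist":0},{"gripper":0.2,"delta_pos":[0,0,0],"twist":0},{"gripper":0.2,"delta_pos":[0,0,0],"twist":0}]'
for i in 1 2 3; do python3 -m jog '[{"gripper":0.2,"delta_pos":[0,0,0],"twist":0}]' | grep force; done
```

```text
t: 11.2
tool_pos: [560.6, -171.4, 106.3]
tcp_rot: [[-0.999, -0.0, 0.036], [-0.036, 0.0, -0.999], [0.0, -1.0, -0.0]]
wrist_force: [-0.3, -0.2, -2.2]
opening: 83.6
wrist_force: [-0.4, -0.9, -1.6]
wrist_force: [-0.3, -0.5, -0.3]
wrist_force: [0.4, -0.5, -1.1]
```

```bash
python3 - <<'E'
from h import *
s=st(); im=snap('top','top1')
hsv=cv2.cvtColor(im,cv2.COLOR_BGR2HSV)
m=cv2.inRange(hsv,(0,150,60),(6,255,255))|cv2.inRange(hsv,(174,150,60),(180,255,255)); m[:170]=0
cs,_=cv2.findContours(m,cv2.RETR_EXTERNAL,cv2.CHAIN_APPROX_NONE); c=max(cs,key=cv2.contourArea)
r=cv2.minAreaRect(c); b=cv2.boxPoints(r); print(r)
P=onplane('top',s,b,[0,0,28],np.array([0,0,1.])); print(np.round(P,1),P.mean(0))
cv2.imwrite('pics/top1z.png',cv2.resize(im[150:300,140:480],None,fx=2.3,fy=2.3))
E
```

```text
t 11.5 pos [ 560.7 -171.4  106.5] F [ 0.37 -0.46 -1.1 ] T [ 0.06  0.01 -0.01] op 83.8
((203.84156799316406, 234.44590759277344), (77.84087371826172, 78.93499755859375), 83.38654327392578)
[[686.3 243.1  28. ]
 [703.2  81.3  28. ]
 [546.1  62.4  28. ]
 [528.6 219.2  28. ]] [616.05594807 151.50581284  28.        ]
```

View pics/top1z.png

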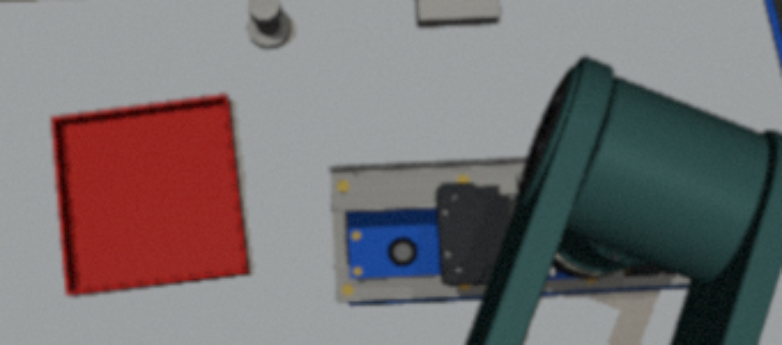

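```bash
python3 -m jog '[{"gripper":0.2,"delta_pos":[0,0,0.3],"twist":0},{"gripper":0.2,"delta_pos":[0,0,0.5],"twist":0},{"gripper":0.2,"delta_pos":[0,0,0.4],"twist":0},{"gripper":0.2,"delta_pos":[0,0,0.2],"twist":0},{"gripper":0.2,"delta_pos":[0.05,0.2,0],"twist":0.1},{"gripper":0.2,"delta_pos":[0.1,0.5,0],"twist":0.1},{"gripper":0.2,"delta_pos":[0.1,0.7,0],"twist":0.1},{"gripper":0.2,"delta_pos":[0.1,0.8,0],"twist":0.1},{"gripper":0.2,"delta_pos":[0.1,0.8,0],"twist":0.1},{"gripper":0.2,"delta_pos":[0.1,0.8,0],"twist":0.1}]'
python3 -m jog '[{"gripper":0.2,"delta_pos":[0.1,0.8,0],"twist":0.1},{"gripper":0.2,"delta_pos":[0.1,0.8,0],"twist":0.1},{"gripper":0.2,"delta_pos":[0.05,0.7,0],"twist":0},{"gripper":0.2,"delta_pos":[0.03,0.37,0],"twist":0},{"gripper":0.2,"delta_pos":[0,0,0],"twist":0},{"gripper":0.2,"delta_pos":[0,0,0],"twist":0},{"gripper":0.2,"delta_pos":[0,0,0],"twist":0}]'
python3 -c "
from h import *
s=st();snap('wrist','w9');snap('scene','s9')"
```

```text
t: 12.55
tool_pos: [587.5, 20.9, 175.2]
tcp_rot: [[-0.996, -0.002, 0.089], [-0.089, 0.001, -0.996], [0.002, -1.0, -0.001]]
wrist_force: [0.8, -0.7, -1.1]
opening: 83.8
t: 13.25
tool_pos: [602.2, 150.4, 176.4]
tcp_rot: [[-0.995, -0.001, 0.104], [-0.104, -0.001, -0.995], [0.001, -1.0, 0.001]]
wrist_force: [0.2, -0.0, -1.5]
opening: 83.6
t 13.25 pos [602.2 150.4 176.4] F [ 0.16 -0.04 -1.46] T [ 0.02  0.04 -0.04] op 83.6
```

View pics/w9.png

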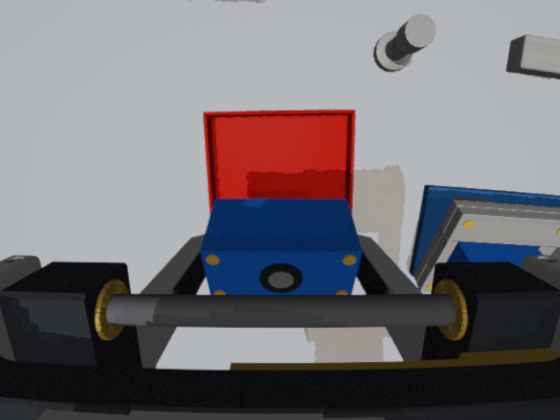

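View pics/s9.png

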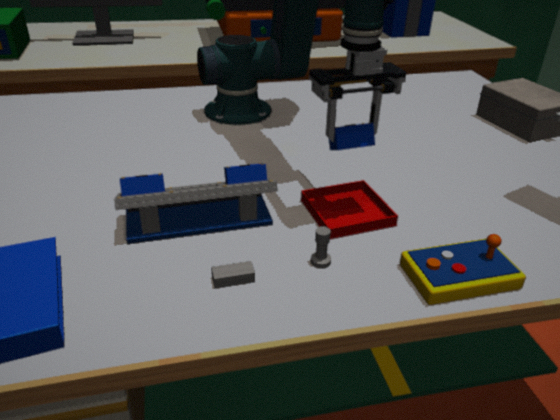

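```bash
python3 -m jog '[{"gripper":0.2,"delta_pos":[0,0.03,-0.4],"twist":0},{"gripper":0.2,"delta_pos":[0,0,-0.7],"twist":0},{"gripper":0.2,"delta_pos":[0,0,-0.7],"twist":0},{"gripper":0.2,"delta_pos":[0,0,-0.6],"twist":0},{"gripper":0.2,"delta_pos":[0,0,-0.3],"twist":0},{"gripper":0.2,"delta_pos":[0,0,-0.1],"twist":0},{"gripper":0.2,"delta_pos":[0,0,0],"twist":0},{"gripper":0.2,"delta_pos":[0,0,0],"twist":0}]'
for i in 1 2; do python3 -m jog '[{"gripper":0.2,"delta_pos":[0,0,-0.04],"twist":0},{"gripper":0.2,"delta_pos":[0,0,-0.04],"twist":0}]' | egrep 'pos|force'; done
python3 -c "
from h import *
s=st();snap('wrist','w10')"
```

```text
t: 14.15
tool_pos: [603.8, 153.6, 38.9]
tcp_rot: [[-0.994, 0.004, 0.105], [-0.105, 0.0, -0.994], [-0.004, -1.0, -0.0]]
wrist_force: [-0.4, 0.5, -1.1]
opening: 83.9
tool_pos: [603.3, 153.8, 34.2]
wrist_force: [0.7, 0.3, -1.8]
tool_pos: [602.7, 153.7, 30.3]
wrist_force: [-3.4, -0.4, 11.3]
t 14.55 pos [602.7 153.7  30.3] F [-3.39 -0.44 11.25] T [-0.19  0.85 -0.05] op 83.7
```

View pics/w10.png

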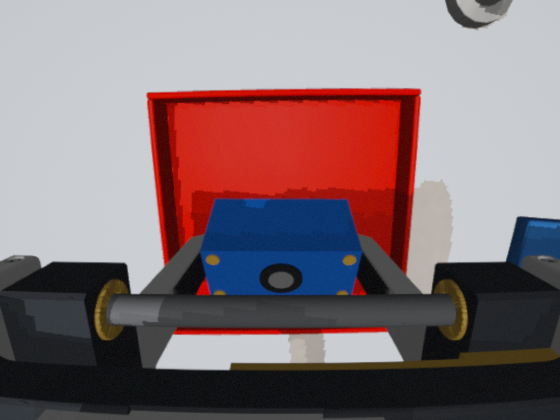

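```bash
python3 -m jog '[{"gripper":0.2,"delta_pos":[0,0,0],"twist":0},{"gripper":0.2,"delta_pos":[0,0,0],"twist":0}]' 6 | egrep 'pos|force|open'
python3 -m jog '[{"gripper":0.2,"delta_pos":[0.04,0.004,-0.01],"twist":0},{"gripper":0.2,"delta_pos":[0.04,0.004,-0.01],"twist":0},{"gripper":0.2,"delta_pos":[0.04,0.004,-0.014],"twist":0},{"gripper":0.2,"delta_pos":[0.04,0.004,-0.014],"twist":0},{"gripper":0.2,"delta_pos":[0.04,0.004,-0.016],"twist":0}]' | egrep 'pos|force|open'
python3 -c "
from h import *
s=st();snap('wrist','w11')"
```

```text
tool_pos: [603.4, 153.8, 30.1]
wrist_force: [0.3, 0.3, 5.6]
opening: 83.8
tool_pos: [612.3, 154.7, 25.0]
wrist_force: [0.4, 0.6, 3.7]
opening: 84.0
t 15.3 pos [612.3 154.7  25. ] F [0.44 0.56 3.74] T [ 0.23 -0.02 -0.09] op 84.0
```

View pics/w11.png

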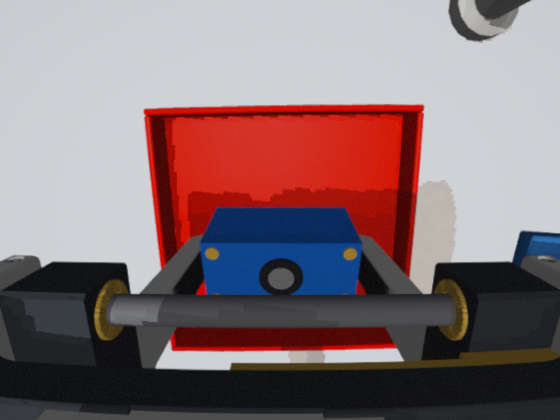

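```bash
python3 -m jog '[{"gripper":0.2,"delta_pos":[0.04,0.004,-0.018],"twist":0},{"gripper":0.2,"delta_pos":[0.04,0.004,-0.018],"twist":0},{"gripper":0.2,"delta_pos":[0.04,0.004,-0.018],"twist":0},{"gripper":0.2,"delta_pos":[0.04,0.004,-0.018],"twist":0},{"gripper":0.2,"delta_pos":[0.04,0.004,-0.018],"twist":0},{"gripper":0.2,"delta_pos":[0,0,0],"twist":0}]' | egrep 'pos|force|open'
python3 -c "
from h import *
s=st();snap('wrist','w12')"
```

```text
tool_pos: [622.2, 155.2, 20.3]
wrist_force: [-1.0, -0.4, 0.5]
opening: 84.1
t 15.95 pos [622.2 155.2  20.3] F [-0.97 -0.43  0.52] T [ 0.02  0.16 -0.02] op 84.1
```

View pics/w12.png

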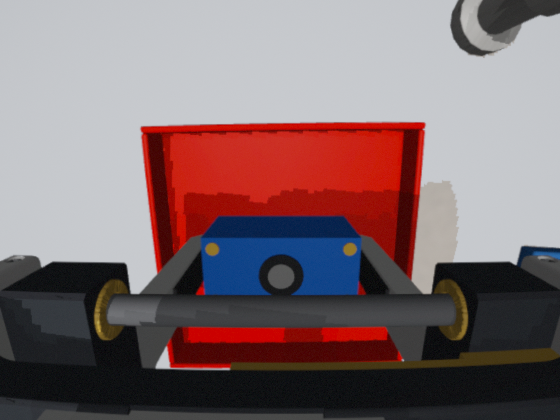

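```bash
python3 - <<'E'
from h import *
s=st(); x,y,z=s['tool_pos']; R=np.array(s['tcp_rot']); a=np.arctan2(R[0,2],-R[1,2])*1
a=np.arctan2(-R[1,0],-R[0,0]); a=np.radians(6.0)
ax=np.array([x,y,z+19]); yh=np.array([-np.sin(a),np.cos(a),0])
for th in [0,3,6,9,12,16,25]:
    t=np.radians(th); u=np.array([np.cos(a)*np.cos(t),np.sin(a)*np.cos(t),np.sin(t)]); n=np.cross(u,yh)
    n=n if n[2]>0 else -n
    P0=ax-5.5*u-36*n
    pts=[P0+21*u+46*n+42*yh,P0+21*u+46*n-42*yh,P0+21*u+42*yh,P0+21*u-42*yh,P0+46*n]
    print(th,np.round(proj('wrist',s,pts),0).tolist(),'low edge z',round((P0-21*u)[2],1))
E
```

```text
t 16.0 pos [622.2 155.2  20.4] F [-1.3  -0.19 -0.07] T [0.03 0.12 0.01] op 84.1
0 [[201.0, 238.0], [362.0, 238.0], [219.0, 216.0], [344.0, 216.0], [281.0, 275.0]] low edge z 3.4
3 [[201.0, 239.0], [362.0, 239.0], [218.0, 213.0], [344.0, 213.0], [281.0, 276.0]] low edge z 2.0
6 [[200.0, 241.0], [362.0, 241.0], [218.0, 211.0], [345.0, 211.0], [281.0, 276.0]] low edge z 0.8
9 [[200.0, 242.0], [363.0, 243.0], [217.0, 209.0], [345.0, 209.0], [281.0, 277.0]] low edge z -0.3
12 [[200.0, 244.0], [363.0, 244.0], [217.0, 207.0], [346.0, 207.0], [281.0, 277.0]] low edge z -1.4
16 [[200.0, 246.0], [363.0, 247.0], [216.0, 204.0], [346.0, 204.0], [281.0, 278.0]] low edge z -2.6
25 [[199.0, 252.0], [364.0, 252.0], [214.0, 198.0], [348.0, 198.0], [281.0, 279.0]] low edge z -4.5
```

```bash
python3 -m jog '[{"gripper":0.2,"delta_pos":[0,0,-0.01],"twist":0},{"gripper":0.2,"delta_pos":[0,0,0],"twist":0}]' 3 | egrep 'pos|force|open'
python3 -m jog '[{"gripper":0.06,"delta_pos":[0,0,0],"twist":0},{"gripper":0.03,"delta_pos":[0,0,0],"twist":0},{"gripper":0,"delta_pos":[0,0,0],"twist":0},{"gripper":0,"delta_pos":[0,0,0],"twist":0}]' | egrep 'pos|force|open'
python3 -m jog '[{"gripper":0,"delta_pos":[0,0,0.1],"twist":0},{"gripper":0,"delta_pos":[0,0,0.2],"twist":0},{"gripper":0,"delta_pos":[0,0,0.5],"twist":0},{"gripper":0,"delta_pos":[0,0,0.7],"twist":0},{"gripper":0,"delta_pos":[0,0,0.8],"twist":0},{"gripper":0,"delta_pos":[0,0,0.8],"twist":0},{"gripper":0,"delta_pos":[-0.4,0,0.7],"twist":0},{"gripper":0,"delta_pos":[-0.8,0,0.3],"twist":0},{"gripper":0,"delta_pos":[0,0,0],"twist":0}]' | egrep 'pos|force|open'
python3 - <<'E'
from h import *
s=st();snap('wrist','w13');snap('scene','s13'); print([(np.round(d['xyz'],1).tolist(),round(d['p'],2)) for d in eyes.place_of('scene','housing_a')])
snap('top','top13'); print([(np.round(d['xyz'],1).tolist(),round(d['p'],2)) for d in eyes.place_of('top','housing_a')])
for n in ['plug_gauge','gauge_block']: print([(np.round(d['xyz'],1).tolist(),round(d['p'],2)) for d in eyes.place_of('top',n)])
a=cv2.imread('pics/s13.png');cv2.imwrite('pics/s13z.png',cv2.resize(a[140:300,100:440],None,fx=2.3,fy=2.3,interpolation=cv2.INTER_CUBIC))
E
```

```text
tool_pos: [622.3, 155.2, 20.3]
wrist_force: [-0.9, -0.8, -0.1]
opening: 84.2
tool_pos: [622.4, 155.6, 20.5]
wrist_force: [-0.6, 0.6, 0.3]
opening: 93.9
tool_pos: [560.9, 156.2, 231.6]
wrist_force: [0.6, -0.5, 0.4]
opening: 93.8
t 17.5 pos [560.9 156.2 231.6] F [ 0.59 -0.48  0.43] T [0.03 0.01 0.03] op 93.8
[([577.0, -65.9, 68.4], 0.92), ([616.5, 151.7, 3.5], 0.84), ([579.8, -276.1, 66.3], 0.79)]
[([618.1, 154.0, 6.5], 0.77), ([572.1, -70.0, 71.0], 0.62), ([584.7, -275.6, 64.6], 0.56), ([586.1, -168.9, -0.8], 0.17)]
[([772.6, 47.7, -1.8], 0.56)]
[([774.0, 48.8, -2.8], 0.69), ([585.7, -275.3, 63.0], 0.65)]
```

View pics/w13.png

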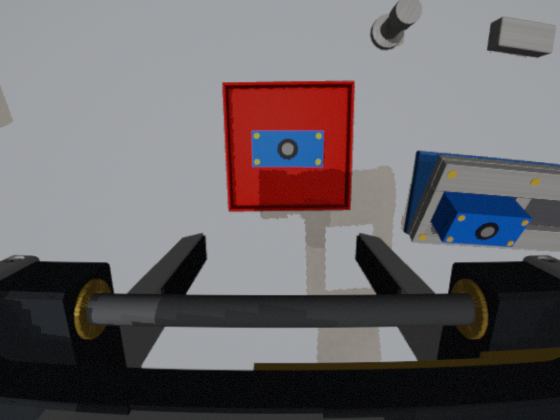

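View pics/s13z.png

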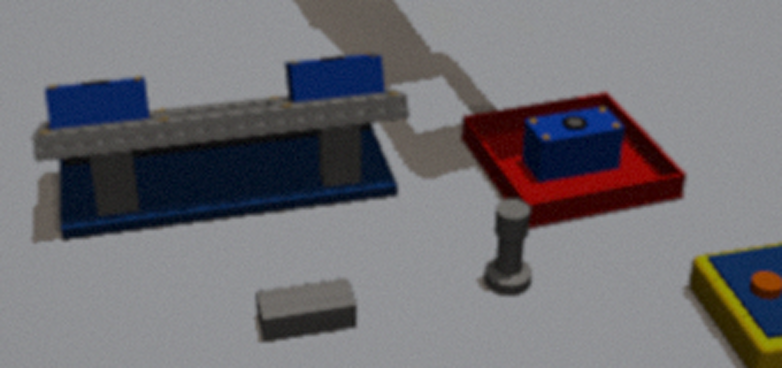

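View pics/top13.png

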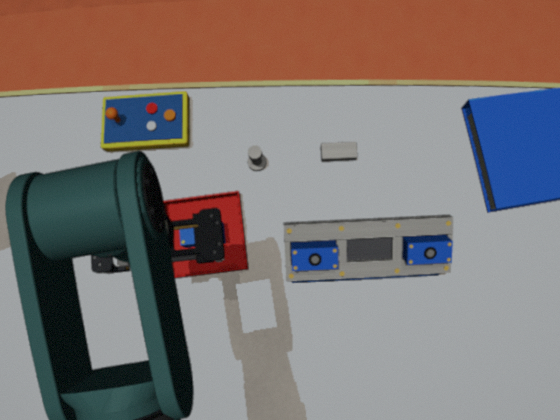

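```bash
python3 - <<'E'
from h import *
for f,(y0,y1,x0,x1) in [('top0',(235,275,285,345)),('top13',(235,275,285,345)),('scene0',(155,200,215,280)),('s13',(155,200,215,280))]:
    im=cv2.imread(f'pics/{f}.png')[y0:y1,x0:x1]; hsv=cv2.cvtColor(im,cv2.COLOR_BGR2HSV)
    b=cv2.inRange(hsv,(105,150,120),(125,255,255)) if 't' == f[0] else cv2.inRange(hsv,(105,150,50),(125,255,255))
    n,l,stt,c=cv2.connectedComponentsWithStats(b); i=1+np.argmax(stt[1:,4]); print(f,stt[i],np.round(c[i]+[x0,y0],2))
    cs,h=cv2.findContours(b,cv2.RETR_CCOMP,cv2.CHAIN_APPROX_NONE)
    for cc in cs:
        m=cv2.moments(cc)
        if 100<m['m00']<260: print('ring',round(m['m10']/m['m00']+x0,2),round(m['m01']/m['m00']+y0,2))
E
```

```text
top0 [  7  12  46  23 674] [314.17 258.2 ]
ring 314.25 258.52
top13 [  7  12  46  24 741] [314.38 258.39]
ring 314.7 259.05
scene0 [ 11   9  41  20 632] [245.8 173.5]
s13 [ 10   9  42  20 643] [245.84 173.49]
```

```bash
python3 -m jog '[{"gripper":0,"delta_pos":[0.02,-0.4,0],"twist":-0.2},{"gripper":0,"delta_pos":[0.02,-0.8,0],"twist":-0.2},{"gripper":0,"delta_pos":[0.02,-0.8,0],"twist":-0.2},{"gripper":0,"delta_pos":[0.02,-0.8,0],"twist":-0.2},{"gripper":0,"delta_pos":[0.02,-0.8,0],"twist":0},{"gripper":0,"delta_pos":[0.004,-0.82,0],"twist":0},{"gripper":0,"delta_pos":[0,0,-0.7],"twist":0},{"gripper":0,"delta_pos":[0,0,-0.6],"twist":0},{"gripper":0,"delta_pos":[0,0,-0.2],"twist":0},{"gripper":0,"delta_pos":[0,0,0],"twist":0}]' 
python3 -m jog '[{"gripper":0,"delta_pos":[0,0,0],"twist":0},{"gripper":0,"delta_pos":[0,0,0],"twist":0}]' >/dev/null
python3 - <<'E'
from h import *
s=st(); im=snap('wrist','w14'); a=cv2.imread('pics/w2.png')
cv2.imwrite('pics/cmp2.png',cv2.resize(np.vstack([a[135:270,200:400],im[135:270,200:400]]),None,fx=2.2,fy=2.2,interpolation=cv2.INTER_CUBIC))
E
```

```text
t: 18.85
tool_pos: [566.3, -65.3, 147.6]
tcp_rot: [[-0.999, -0.006, 0.036], [-0.036, 0.001, -0.999], [0.006, -1.0, -0.001]]
wrist_force: [-0.3, 0.5, 0.3]
opening: 94.0
t 19.05 pos [568.7 -65.4 152.5] F [-0.24 -0.29 -0.23] T [ 0.01  0.04 -0.02] op 93.9
```

View pics/cmp2.png

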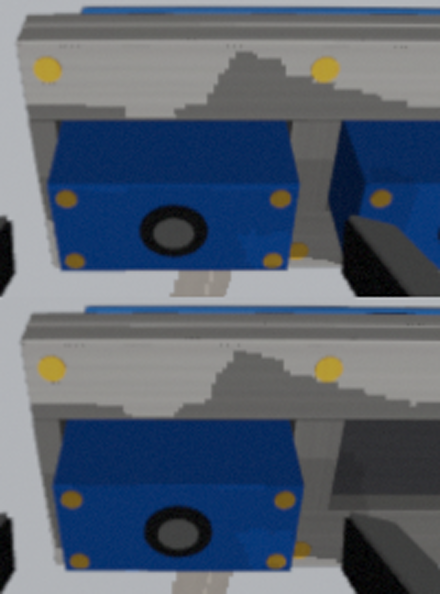

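```bash
python3 -m jog '[{"gripper":0,"delta_pos":[-0.1,0,0.5],"twist":0},{"gripper":0,"delta_pos":[-0.3,0,0.7],"twist":0},{"gripper":0,"delta_pos":[-0.3,0,0.5],"twist":0},{"gripper":0,"delta_pos":[0,0,0],"twist":0},{"gripper":0,"delta_pos":[0,0,0],"twist":0}]' 
python3 -c "
from h import *
st(); print(order.job_done())"
```

```text
t: 19.6
tool_pos: [533.1, -65.4, 236.6]
tcp_rot: [[-0.999, 0.003, 0.036], [-0.036, -0.001, -0.999], [-0.003, -1.0, 0.001]]
wrist_force: [-0.5, -0.3, -0.9]
opening: 93.7
t 19.6 pos [533.1 -65.4 236.6] F [-0.46 -0.29 -0.94] T [ 0.05 -0.   -0.01] op 93.7
the job is handed in; nothing more can be done
None
```

The light housing was the one in the middle cavity. It is now flat and right way up in the red tray, and I handed the job in at about 19.6 s.

- **Grasp:** The moves allow no tilt, so I could not hold the tool square to the face. I gripped the housings by their end faces instead, which are vertical. The brief calls this too long to grasp, but the fingers fitted in the gaps without contact.
- **Weighing:** The housing nearest the tray (cavity at +y) pulled about 5.3 N, so it is heavy, and I put it back. The middle one averaged about 1.5 N once clear of its cavity, so it is the light one. I did not lift the third housing; I took it as heavy by elimination and never touched it.
- **Placing:** I lowered the light housing until its lower edge touched the tray floor, with about 11 N of contact. I then pivoted it flat under a light grip and let go at about 0 N.
- **Last checks on the tray:** The pictures showed the housing flat and upright near the middle of the tray.
- **Last checks on the mould:** The housing I put back looks fully seated, shifted about 1 mm downhill within its play. Its top appears the same size from above as before the lift. I did not press on it to confirm.
- **Gauges:** The arm never went near them, and both look unmoved in the pictures. The network confirmed the plug gauge's position, but its last search for the gauge block returned only other things. That one I checked by eye only.

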